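Present a slide to the label reader

ROBOT

A 7-joint arm with a two-finger parallel gripper is mounted at the origin on a cart in front of the work surface, level with it; the furniture and walls round the work are solid. World frame = base frame: x ahead of the robot, y to its left, z up, the work surface at z = 0. Lengths are in m, angles in rad, forces in N, time in s.
With the tool pointing down it reaches from about 0.4 to 0.875 m from the base axis. Payload 19.3 kg.
Tool frame: the origin (TCP) lies where the fingers leave the gripper's body, on its centre line; the fingertips stand bot.tip_reach ahead of it and the grasp point (between the pads) lies 54 mm ahead of it (bot.tip_reach is the distance from the TCP to the fingertips, in m); z points along the fingers, y is the line along which they close (so a half turn about z gives the same grasp; the last joint's range is limited). The gripper opens to 85 mm and grips with 20 to 120 N. Pads are 22 mm wide; open, the fingers measure 114 mm over their backs; the gripper's body (76 mm by 85 mm) begins 54 mm behind the grasp point. The pads swing forward as they close: fully open they stand 13 mm farther back than shut.
Start: joints at [-1.374, 0.521, -0.036, 1.599, 0.021, 1.021, -0.113], TCP at [0.165, 0.603, 0.304] pointing down, gripper open.
Joint ranges: [-2.91, 2.91], [-0.3, 2.13], [-1.5, 1.42], [0.17, 2.43], [-1.26, 4.41], [0.16, 1.93], [-2.52, 2.52]. Speed limits (rad/s): [1.89, 1.89, 2.39, 2.39, 3.01, 3.01, 3.01].

INTERFACE

Orientations are given as [roll, pitch, yaw] about the fixed x, y, z axes, in that order (R = Rz(yaw) Ry(pitch) Rx(roll)).
In Python, from workcell import bot gives the robot as it stands. The module is installed in compiled form; this text tells all that it offers.
- The arm moves only by the shell command python3 -m jog 'ROWS' [FORCE]. ROWS is JSON, a list that holds one entry, the list of rows, each a list of 7 numbers: the shift along the tool's x, y, z in mm, then the turn, a rotation vector about the tool's x, y, z in rad, then the opening, from 0 (shut) to 1 (fully open). In form: [[[tx, ty, tz, wx, wy, wz, fingers], ...]]. A call has 1 to 5 rows; each row shifts and turns the commanded pose from where the row before left it, along the tool's axes as they then stand; what a row does not reach is not made up. A row lasts 1/10 s, in which the tool goes at most 50 mm and 8.59 degrees, less where a joint would pass 70% of its speed; a pose out of reach is approached as far as the arm can. A call is refused whole if a number of a shift passes 50 or a number of a turn 0.15, either way. A call with a gripper value outside its range is refused whole. The fingers move at their own pace and stop on an object; FORCE is the grip in N (left out, the last holds). Time passes only in rows, so rows that do not move let the fingers close. It gives the time, the measured TCP pose, the force, the opening and the grip force at its end, in the units of the state.
- bot.observe(): the state, without advancing time (a new reading comes with each control period).
- bot.grab_frame(name): name is "scene" or "top" or "wrist"; returns a dict with "img" (400x640x3 uint8, red, green, blue), "intrinsics" (3x3 intrinsics, pixels), "k1" (the pictures are not rectified: a ray, as slopes to the right and down, at radius r is drawn at 1 + k1 r^2 times it, then the intrinsics apply), "R" (3x3) and "t" (3): a world point X has camera coordinates R X + t; the wrist camera has in their place "tool_from_camera" (4x4, takes a point from camera to tool coordinates, whose origin is the TCP and whose axes are the flange's). Camera axes: x right, y down, z forward; pixel columns grow to the right and rows downward; lengths in m; the calibration is good to about 2 mm. A picture is of the moment at which its call begins: read the wrist's pose just before it. There is no depth.
- bot.job_done(): hands the job in; it is judged then, once.
Trained networks look in a picture, given as the dict that the camera call returned (one of the last four; its "shot" number tells which), for a name from the list of things; names that differ only in an ending like _2 or _b are one class to them, and where a whole thing is asked for, a point or a joint stands for the part that bears it (a point fixed in the world has none). Each returns a list of dicts, best first, with "conf" (0 to 1); they miss things now and then, are a little off and sometimes report something else, mostly with a low value. They report only what shows in the picture. A call takes as long as a camera call. They do not tell look-alikes from the thing itself.
- bot.trace(query, picture): "region" (400x640 bool, what is visible of it).
- bot.spot_point(query, picture): "xyz" ([x, y, z] in m, in world coordinates, good to about 4 mm: a listed point, or the origin of a listed thing).
The state is a dict: "clock": time; "qpos": joint angles; "qd": joint speeds; "joint_efforts": joint torques, N m; "position": TCP position; "tool_rot": TCP orientation; "force": force on the tool from outside, world axes, zero at the start; "moment": the same for the moment, N m; "grip_width": finger opening in m; "finger_force": force on a finger pad.
Only numpy, scipy, OpenCV 4.12 (cv2) and the standard library are available. Lean on these libraries where they do the work, as an engineer would, in place of code of your own. Each camera call takes 0.05 s, during which the arm holds its last target. There are 200 camera calls.

TASK

One of the two framed glass slides standing in the drying rack has a small notch in one corner of its frame, which marks its frosted, labelled end: lift that slide out, turn its label face up and its frosted end toward the slide reader, and push that end into the reader's sloping inlet until the spring plunger inside is fully home. Finish while still holding the slide there with the plunger pressed in; leave the plain slide standing in the rack and the other things on the bench where they are.

Things in the scene. Friction and masses are not known exactly. Their poses are not given: they have to be found in the camera images.
- slide: Glass slide in a grey frame, 90 long x 32 high x 8 mm thick, 30 g, standing on a long edge in the rack. Origin: its middle, 30 mm above the bench there (edges at 14 and 46 mm). +x points along its length to the frosted end, +z to the long edge with the notch (uppermost in the rack); the label face looks to +y. Grip its 8 mm thickness, slightly behind the middle (to -x), to leave the frosted end free.
- frosted_end (a point): Middle of the slide's frosted end face, 45 mm from the slide's middle along its +x; axes as the slide's. On the +y face only, this end bears a paper label with a black dot code.
- notch (a point): Centre of the notch, cut square out of the slide's corner at the +x end of its +z edge: 9 mm along the length, 8 mm deep. Axes as the slide's.
- plain_slide: The other slide: same frame, size and axes, without notch and label. It stands in the rack 70 mm beside the first, parallel to it; either may be in either of the two end places. Leave it standing.
- rack: Fixed aluminium slide drying rack, 100 x 104 mm. Origin: centre of its underside. The slides stand along its x in slots 11 mm wide at y = -35 and +35 mm (three empty slots between). Two combs, 5 mm thick, at x = -38.5 and +38.5 mm: slot floors 14 mm, tooth tops 30 mm above the bench. Between the combs fingers have room down to the drip plate (4 mm high).
- reader: Fixed white slide reader with a black inlet nose. Origin: on the bench under the middle of the mouth; z up, -y the level direction in which the slide is pushed in. The inlet leans 45 degrees about y: the slide enters with its +x along -y, its notched edge (+z) toward (-0.707, 0, 0.707) and its label face up toward (0.707, 0, 0.707) of these axes.
- mouth (a point): Middle of the inlet's mouth, 100 mm above the bench; axes as the reader's. The throat is 12 x 36 mm for the 8 x 32 mm slide, its first 6 mm flared from 20 x 44 mm. Nose: 24 x 48 mm outside, 45 mm long, on its label side from 17 mm behind the mouth a reading head out to 30 mm from the centre line; then the housing, x -55 to 55, y -45 to -150, 148 mm high.
- key (a point): Front of the fixed steel key in the corner of the throat, 20 mm inside the mouth, on the side of the slide's notched edge: it lets only the notched corner pass; any other corner of a slide stops there. Axes as the reader's.
- start_plunger (a joint): Spring start plunger in the throat, m: 0 out (its face 18 mm inside the mouth), 0.009 fully home at its stop (face 27 mm inside). It pushes back with 2 N at 0 and 5.6 N at 0.009, and throws out a slide that is let go.
- beaker_50: Small glass beaker, 45 mm across, 58 mm high; origin at the centre of its underside. Leave it.
- petri: Petri dish, 60 mm across, 16 mm high; origin at the centre of its underside. Leave it.
- screwdriver: Screwdriver with yellow handle, 149 mm long, lying near the bench's front edge; origin under its middle. Leave it.
- marker: Black and white marker, 118 mm long, lying near the bench's front edge; origin under its middle. Leave it.
Things that resemble listed ones, but are neither listed nor needed, are in the scene too. There is more than one size of the reader; the job needs the larger.

How it is judged:
By the outcome, as a careful person would: the job done as asked, in the order asked, and still so for the second after the job is handed in, while the arm keeps its last pose, push and grip.
It also fails if it takes over 42 s, if anything falls off the work surface, if the arm or the gripper's body presses on something with over 40 N, if the wrist force passes 120 N, or if a joint passes its speed limit or range.

## Working session

There is one attempt and no reset: what is moved stays moved. The work goes in short steps, Python scripts to look and compute and a shell command to move; the robot and the scene stay as the last step left them, time stands still between calls to the robot, and variables do not carry over. Pictures are saved under pics/ and viewed, at most 10 in all, crops included, and the job is handed in when it is done.

```bash
mkdir -p pics; cat > h.py <<'E'
import numpy as np, cv2
from scipy.spatial.transform import Rotation as Ro
from workcell import bot
def save(f,n): cv2.imwrite('pics/'+n,f['img'][:,:,::-1])
E
python3 - <<'E'
from h import *
print(bot.observe(),bot.tip_reach)
a=bot.grab_frame("scene");b=bot.grab_frame("top")
save(a,'scene0.png');save(b,'top0.png')
np.set_printoptions(precision=3,suppress=True)
for f,n in((a,'scene'),(b,'top')):
  print(n,f['intrinsics'],f['k1'],f['R'],f['t'])
  for q in("slide","frosted_end","notch","plain_slide","rack","reader","mouth","key","beaker_50","petri"):
    print(n,q,[(np.round(d['xyz'],3).tolist(),round(d['conf'],2)) for d in bot.spot_point(q,f)])
E
```

```text
{'clock': 0.0, 'qpos': array([-1.37422658,  0.52198738, -0.03631353,  1.59995444,  0.0212031 ,
        1.02109095, -0.11278532]), 'qd': array([ 3.46723518e-04,  1.35233814e-03,  7.36937772e-04,  1.77808771e-05,
        1.77607008e-03, -1.09918597e-03,  1.65246115e-03]), 'joint_efforts': array([ 8.35201754e-04, -9.27099681e+01,  1.98067591e+00, -3.69935524e+01,
        1.80401676e-02,  8.22871778e-03,  1.65792602e-05]), 'position': array([0.16473588, 0.60266104, 0.30336162]), 'tool_rot': array([-3.14054086e+00,  8.31972375e-05,  2.87481628e+00]), 'force': array([ 0.74884152,  0.78785466, -0.24558801]), 'moment': array([-0.00449635,  0.05698482, -0.01220802]), 'finger_force': 0.0, 'grip_width': 0.08546429005088464} 0.0726
scene [[432.45    0.    321.105]
 [  0.    432.45  206.757]
 [  0.      0.      1.   ]] 0.031585969099841474 [[ 0.883 -0.47   0.006]
 [-0.289 -0.552 -0.782]
 [ 0.371  0.688 -0.623]] [-0.384  0.314  0.685]
scene slide [([0.541, 0.194, 0.034], 0.62)]
scene frosted_end [([0.582, 0.203, 0.034], 0.74)]
scene notch [([0.58, 0.206, 0.04], 0.8)]
scene plain_slide [([0.549, 0.
[... 435 characters left out ...]
035812642373451956 [[-0.017 -1.     0.   ]
 [-0.991  0.017 -0.135]
 [ 0.135 -0.002 -0.991]] [0.177 0.546 1.076]
top slide [([0.537, 0.194, 0.034], 0.68)]
top frosted_end [([0.584, 0.203, 0.026], 0.72)]
top notch [([0.583, 0.202, 0.037], 0.67)]
top plain_slide [([0.545, 0.16, 0.0], 0.55), ([0.552, 0.124, 0.032], 0.47)]
top rack [([0.546, 0.162, -0.002], 0.58)]
top reader [([0.575, 0.021, -0.001], 0.62)]
top mouth [([0.575, 0.022, 0.095], 0.75), ([0.512, 0.378, 0.074], 0.7), ([0.547, 0.16, -0.001], 0.63)]
top key [([0.574, -0.001, 0.109], 0.97), ([0.516, 0.365, 0.082], 0.86), ([0.726, 0.065, -0.001], 0.39)]
top beaker_50 []
top petri [([0.707, 0.292, 0.004], 0.56), ([0.584, 0.2, 0.044], 0.41)]
```

View pics/scene0.png

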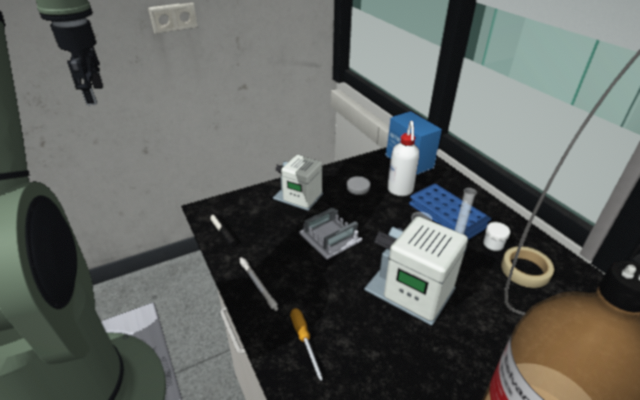

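View pics/top0.png

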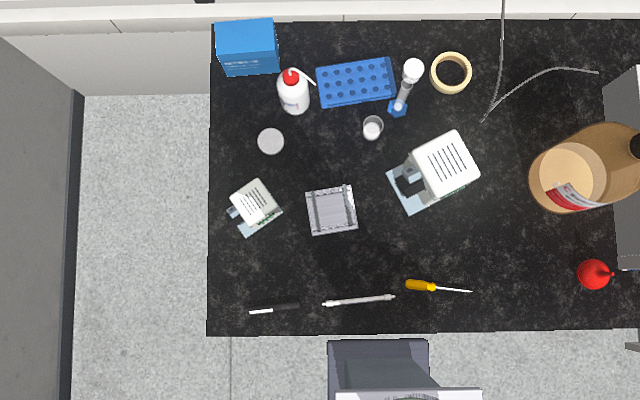

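The scene shows the rack at about (330,235) between the small reader (300,185) and the large one (430,265). In the top view the rack is at (330,210), and the large reader's nose at (405,182) faces left and slightly toward the robot. I'll move the wrist camera above the rack.

```bash
cat >> h.py <<'E'
np.set_printoptions(precision=4,suppress=True)
def cur():
  s=bot.observe(); return Ro.from_euler('xyz',s['tool_rot']),np.array(s['position'])
def plan(Rt,pt,N,start=None):
  """N equal rows (mm, rad) from current/start pose to target; prints row"""
  R0,p0=start or cur()
  rel=R0.inv()*Rt; w=rel.as_rotvec()/N; S=sum(Ro.from_rotvec(w*k).as_matrix() for k in range(N))
  v=np.linalg.solve(S,R0.inv().apply(np.array(pt)-p0))*1000
  print(N,'rows of',np.round(v,2),np.round(w,4)); return Rt,np.array(pt)
def down(yaw): return Ro.from_euler('xyz',[np.pi,0,yaw])
def pix(f,uv):
  K=f['intrinsics'];return cv2.undistortPoints(np.array([[uv]],float),K,np.array([f['k1'],0,0,0]))[0,0]
E
python3 - <<'E'
from h import *
f=bot.grab_frame("wrist");print(f['tool_from_camera'],f['intrinsics'],f['k1'])
plan(down(np.deg2rad(188)),[0.545,0.16,0.25],20)
E
```

```text
[[ 0.0003 -0.95   -0.3123  0.0791]
 [ 1.      0.0002  0.0003 -0.0005]
 [-0.0002 -0.3123  0.95   -0.0699]
 [ 0.      0.      0.      1.    ]] [[288.2846   0.     322.4387]
 [  0.     288.2846 200.8358]
 [  0.       0.       1.    ]] 0.0042504906796517914
20 rows of [-20.73 -20.83   2.7 ] [ 0.      0.     -0.0203]
```

```bash
R='[-20.7,-20.8,2.7,0,0,-0.0203,1]'; 
python3 -m jog '[[[-20.7,-20.8,2.7,0,0,-0.0203,1],[-20.7,-20.8,2.7,0,0,-0.0203,1],[-20.7,-20.8,2.7,0,0,-0.0203,1],[-20.7,-20.8,2.7,0,0,-0.0203,1],[-20.7,-20.8,2.7,0,0,-0.0203,1]]]'
python3 -m jog '[[[-20.7,-20.8,2.7,0,0,-0.0203,1],[-20.7,-20.8,2.7,0,0,-0.0203,1],[-20.7,-20.8,2.7,0,0,-0.0203,1],[-20.7,-20.8,2.7,0,0,-0.0203,1],[-20.7,-20.8,2.7,0,0,-0.0203,1]]]'
python3 -m jog '[[[-20.7,-20.8,2.7,0,0,-0.0203,0.6],[-20.7,-20.8,2.7,0,0,-0.0203,0.6],[-20.7,-20.8,2.7,0,0,-0.0203,0.6],[-20.7,-20.8,2.7,0,0,-0.0203,0.6],[-20.7,-20.8,2.7,0,0,-0.0203,0.6]]]'
python3 -m jog '[[[-20.7,-20.8,2.7,0,0,-0.0203,0.6],[-20.7,-20.8,2.7,0,0,-0.0203,0.6],[-20.7,-20.8,2.7,0,0,-0.0203,0.6],[-20.7,-20.8,2.7,0,0,-0.0203,0.6],[-20.7,-20.8,2.7,0,0,-0.0203,0.6]]]'
python3 -m jog '[[[0,0,0,0,0,0,0.6],[0,0,0,0,0,0,0.6]]]'
python3 - <<'E'
from h import *
print(bot.observe()['qpos'])
f=bot.grab_frame("wrist");save(f,'w1.png')
for q in("slide","frosted_end","notch","plain_slide","rack","mouth","key","reader"):
    print(q,[(np.round(d['xyz'],4).tolist(),round(d['conf'],2)) for d in bot.spot_point(q,f)])
E
```

```text
clock: 1.65
position: [0.2428, 0.4773, 0.2904]
tool_rot: [3.141, 0.0, 2.977]
force: [0.9, 0.6, -0.2]
grip_width: 0.0852
finger_force: 0.0
clock: 2.15
position: [0.3326, 0.3614, 0.277]
tool_rot: [3.141, 0.0, 3.079]
force: [0.6, 0.6, -0.3]
grip_width: 0.0852
finger_force: 0.0
clock: 2.65
position: [0.4338, 0.2551, 0.2635]
tool_rot: [3.141, 0.0, -3.103]
force: [0.1, -0.2, 0.4]
grip_width: 0.0511
finger_force: 0.0
clock: 3.15
position: [0.5452, 0.1595, 0.2499]
tool_rot: [3.142, 0.0, -3.002]
force: [-0.4, 0.2, 1.3]
grip_width: 0.0512
finger_force: 0.0
clock: 3.35
position: [0.5444, 0.1601, 0.2497]
tool_rot: [3.142, -0.0, -3.004]
force: [-0.6, 0.6, 0.4]
grip_width: 0.0513
finger_force: 0.0
[-0.3853  0.4952 -0.0071  1.8081  0.0044  0.8387  1.3143]
slide []
frosted_end [([0.5834, 0.2013, 0.031], 0.66)]
notch [([0.5749, 0.2001, 0.0421], 0.89)]
plain_slide [([0.5502, 0.1305, 0.0309], 0.91)]
rack [([0.5458, 0.1578, 0.0024], 0.57)]
mouth [([0.5719, 0.0201, 0.1003], 0.83), ([0.5142, 0.3833, 0.0694], 0.78)]
key [([0.5748, -0.0019, 0.1088], 0.91), ([0.5164, 0.3642, 0.0782], 0.56)]
reader [([0.5121, 0.3801, 0.0008], 0.87), ([0.579, 0.0176, -0.0007], 0.79)]
```

View pics/w1.png

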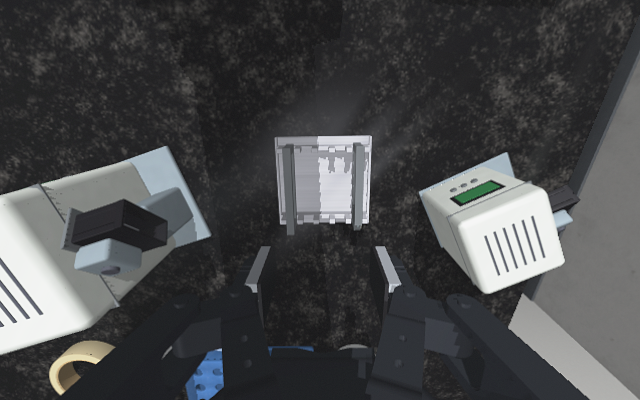

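The wrist view shows the two slides as dark bars at columns 290 and 358, rows 143–235. The large reader is at left and the small one at right. I'll enlarge the rack and the nose.

```bash
python3 - <<'E'
import cv2,numpy as np
i=cv2.imread('pics/w1.png')
a=cv2.resize(i[128:242,262:385],None,fx=5,fy=5,interpolation=cv2.INTER_CUBIC)
cv2.imwrite('pics/c1.png',a);print(a.shape)
b=cv2.resize(i[140:310,30:215],None,fx=3.5,fy=3.5,interpolation=cv2.INTER_CUBIC)
b=np.clip(b.astype(float)*1.8,0,255).astype('uint8')
cv2.imwrite('pics/c2.png',b)
E
```

```text
(570, 615, 3)
```

View pics/c1.png

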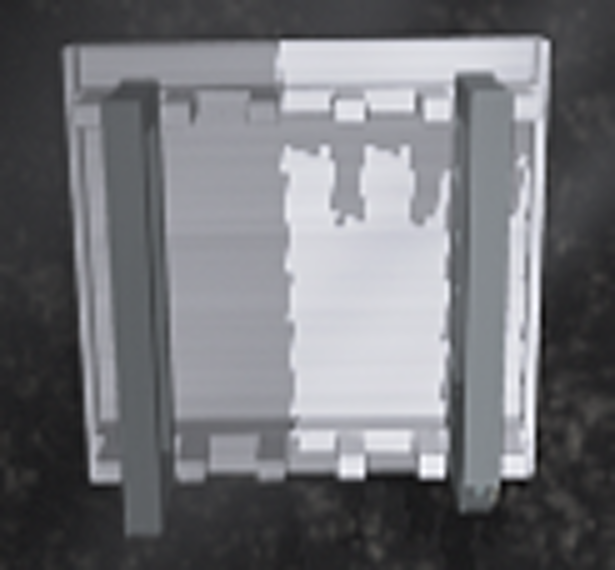

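View pics/c2.png

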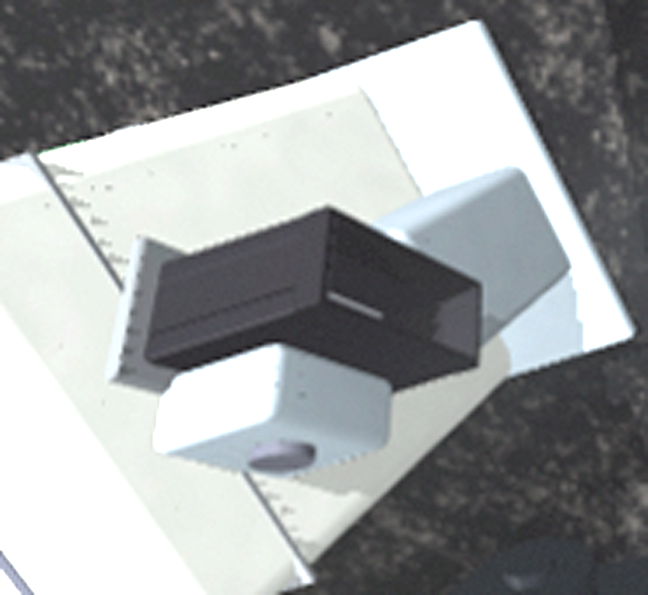

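Crop 1: the right-hand slide has its notch at the lower (far, +x) end, near (480,490), and the left one is plain. Crop 2: the nose's front face has corners at about (328,208), (482,285), (478,365) and (323,300). Next I'll compute poses from these.

```bash
cat >> h.py <<'E'
def ray(f,uv,pose):
  x=pix(f,uv);T=f['tool_from_camera'];R,p=pose
  return p+R.apply(T[:3,3]), R.apply(T[:3,:3]@np.array([x[0],x[1],1]))
def onz(f,uv,pose,z):
  o,d=ray(f,uv,pose);return o+d*(z-o[2])/d[2]
def proj(f,X,pose):
  T=f['tool_from_camera'];R,p=pose
  c=(R.inv().apply(np.atleast_2d(X)-p)-T[:3,3])@T[:3,:3]
  x=c[:,:2]/c[:,2:];r2=(x**2).sum(1)[:,None];x=x*(1+f['k1']*r2)
  K=f['intrinsics'];return x*[K[0,0],K[1,1]]+[K[0,2],K[1,2]]
def fitmouth(f,uv,pose,g=(0.573,0.021,0.4)):
  from scipy.optimize import least_squares
  s=.70710678
  def pts(q):
    c,d=np.cos(q[2]),np.sin(q[2]);X=[]
    for n,l in((24,-12),(24,12),(-24,-12),(-24,12)):
      x,z=s*(l-n)/1000,s*(l+n)/1000; X.append([q[0]+c*x,q[1]+d*x,0.1+z])
    return np.array(X)
  r=least_squares(lambda q:(proj(f,pts(q),pose)-uv).ravel(),g); return r.x,r.fun.reshape(-1,2)
E
python3 - <<'E'
from h import *
p=cur();f=bot.grab_frame("wrist")
c=lambda u,v:(262+(u+.5)/5-.5,128+(v+.5)/5-.5)
for n,e in(('S',[(462,76),(503,76),(463,480),(499,480),(463,250),(507,250)]),('P',[(103,88),(155,86),(125,535),(160,533)])):
  P=np.array([onz(f,c(*q),p,.046) for q in e]);print(n,P[:,:2])
k=lambda u,v:(30+(u+.5)/3.5-.5,140+(v+.5)/3.5-.5)
uv=np.array([k(328,208),k(323,300),k(482,285),k(478,365)])
print(fitmouth(f,uv,p))
E
```

```text
S [[0.494  0.1828]
 [0.4929 0.1904]
 [0.5746 0.1972]
 [0.5736 0.2045]
 [0.5269 0.1888]
 [0.5257 0.1973]]
P [[0.5056 0.1163]
 [0.5038 0.126 ]
 [0.5966 0.1297]
 [0.5952 0.1369]]
(array([0.5763, 0.0186, 0.4599]), array([[ 0.5632, -0.9695],
       [-1.1402,  0.8526],
       [ 0.1473, -0.6781],
       [ 0.5885,  0.8321]]))
```

```bash
python3 - <<'E'
from h import *
plan(down(np.deg2rad(189)),[0.5282,0.1921,0.15],5)
E
```

```text
5 rows of [ 2.25  6.7  20.  ] [-0.      0.     -0.0035]
```

```bash

python3 -m jog '[[[2.2,6.7,20,0,0,-0.0035,0.6],[2.2,6.7,20,0,0,-0.0035,0.6],[2.2,6.7,20,0,0,-0.0035,0.6],[2.2,6.7,20,0,0,-0.0035,0.6],[2.2,6.7,20,0,0,-0.0035,0.6]]]'
python3 -m jog '[[[0,0,0,0,0,0,0.45],[0,0,0,0,0,0,0.45]]]'
python3 - <<'E'
from h import *
p=cur();f=bot.grab_frame("wrist");save(f,'w2.png')
for q in("slide","frosted_end","notch","plain_slide"):
    print(q,[(np.round(d['xyz'],4).tolist(),round(d['conf'],2)) for d in bot.spot_point(q,f)])
o=proj(f,[[0.538,0.1937,.046]],p)[0];print(o)
i=f['img'][:,:,::-1];c=np.round(o).astype(int);print(c)
x0,y0=c[0]-100,max(0,c[1]-80)
cv2.imwrite('pics/c3.png',cv2.resize(i[y0:y0+145,x0:x0+200],None,fx=4,fy=4,interpolation=cv2.INTER_CUBIC));print(x0,y0)
E
```

```text
clock: 4.35
position: [0.5284, 0.1923, 0.1492]
tool_rot: [3.142, 0.0, -2.985]
force: [0.1, 0.0, -0.6]
grip_width: 0.0513
finger_force: 0.0
clock: 4.55
position: [0.5287, 0.1919, 0.1502]
tool_rot: [-3.141, -0.0, -2.985]
force: [0.0, 0.7, 0.8]
grip_width: 0.0383
finger_force: 0.0
slide [([0.5421, 0.1957, 0.0317], 0.82)]
frosted_end [([0.5861, 0.2019, 0.026], 0.77)]
notch [([0.5732, 0.2017, 0.0418], 0.66)]
plain_slide [([0.5509, 0.1256, 0.0289], 0.98), ([0.5793, 0.2037, 0.0413], 0.33)]
[324.2127 245.7654]
[324 246]
224 166
```

View pics/c3.png

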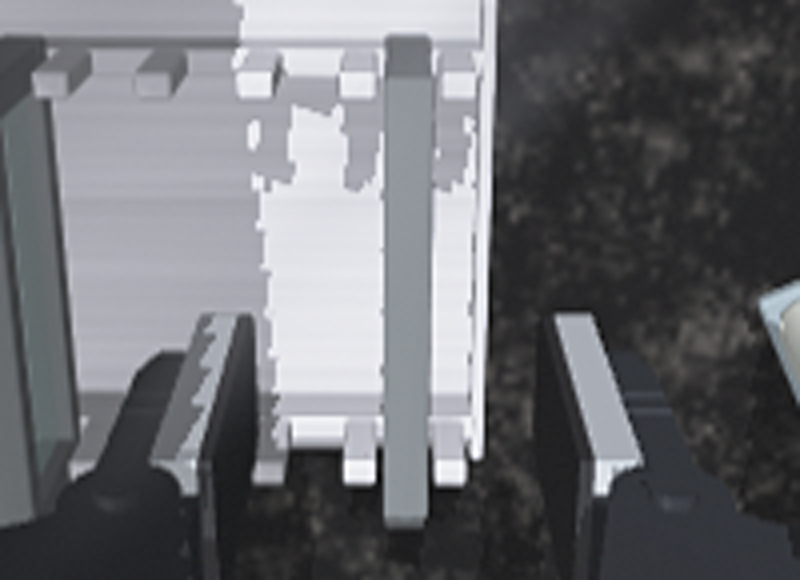

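The crop shows the slide parallel to the pads (columns 386–432 near, 388–428 far), slightly right of the finger centre at about 395.

```bash
python3 - <<'E'
from h import *
p=cur();f=bot.grab_frame("wrist")
c=lambda u,v:(224+(u+.5)/4-.5,166+(v+.5)/4-.5)
P=np.array([onz(f,c(*q),p,.046) for q in((386,75),(432,75),(388,515),(428,515))]);print(P)
a=(P[0]+P[1])/2;b=(P[2]+P[3])/2;d=b-a;y=np.arctan2(d[1],d[0]);print(np.rad2deg(y),np.linalg.norm(d))
m=a+0.045*np.array([np.cos(y),np.sin(y),0]);print(m)
g=m-0.010*np.array([np.cos(y),np.sin(y),0]);g[2]=.085
plan(down(y+np.pi),g,5)
E
```

```text
[[0.497  0.1845 0.046 ]
 [0.4959 0.1916 0.046 ]
 [0.5772 0.1973 0.046 ]
 [0.5761 0.2043 0.046 ]]
9.053088436792196 0.08117381903975088
[0.5409 0.1951 0.046 ]
5 rows of [-0.46  0.27 13.12] [ 0.      0.0002 -0.0003]
```

```bash

python3 -m jog '[[[-0.5,0.3,13.1,0,0,0,0.45],[-0.5,0.3,13.1,0,0,0,0.45],[-0.5,0.3,13.1,0,0,0,0.45],[-0.5,0.3,13.1,0,0,0,0.45],[-0.5,0.3,13.1,0,0,0,0.45]]]'
python3 -m jog '[[[0,0,0,0,0,0,0.3],[0,0,0,0,0,0,0.2],[0,0,0,0,0,0,0.15],[0,0,0,0,0,0,0.15]]]' 40
python3 -m jog '[[[0,0,0,0,0,0,0.05],[0,0,0,0,0,0,0],[0,0,0,0,0,0,0],[0,0,0,0,0,0,0],[0,0,0,0,0,0,0]]]' 40
```

```text
clock: 5.35
position: [0.5306, 0.1938, 0.0829]
tool_rot: [-3.141, -0.001, -2.985]
force: [0.1, 0.4, 0.6]
grip_width: 0.0379
finger_force: 0.0
clock: 5.75
position: [0.5311, 0.194, 0.085]
tool_rot: [3.141, 0.001, -2.985]
force: [-0.2, -0.2, 1.0]
grip_width: 0.0131
finger_force: 0.0
clock: 6.25
position: [0.531, 0.194, 0.085]
tool_rot: [3.141, 0.001, -2.985]
force: [-0.2, -0.2, 6.9]
grip_width: 0.0076
finger_force: 41.8
```

```bash
cat >> h.py <<'E'
def tgt(x,y,yaw,stand,off=(-10,0,55),z=0.1,dn=0,dl=0):
  """TCP pose for slide front `stand` mm before mouth; dn,dl mm shifts along notch/label dirs"""
  s=.70710678;Rr=Ro.from_euler('z',yaw)
  sx,sy,sz=[Rr.apply(v) for v in((0,-1,0),(s,0,s),(-s,0,s))]
  S=np.column_stack([sx,sy,sz]);mid=np.array([x,y,z])-sx*(45+stand)/1000+(sz*dn+sy*dl)/1000
  return Ro.from_matrix(np.column_stack([-sx,sy,-sz])), mid+S@np.array(off)/1000
E
python3 -m jog '[[[0,0,-10,0,0,0,0],[0,0,-20,0,0,0,0],[0,0,-30,0,0,0,0],[0,0,-30,0,0,0,0],[0,0,-20,0,0,0,0]]]' 60
python3 - <<'E'
from h import *
s=tgt(0.575,0.0195,0.45,60);print(s[1]);plan(*s,15)
E
```

```text
clock: 6.75
position: [0.5311, 0.1939, 0.1971]
tool_rot: [3.141, 0.002, -2.985]
force: [0.2, 0.2, -0.9]
grip_width: 0.007
finger_force: 60.2
[0.49   0.1061 0.1389]
15 rows of [ 0.7  -8.01  1.14] [-0.0448 -0.0333  0.0805]
```

```bash

python3 -m jog '[[[0.7,-8,1.1,-0.0448,-0.0333,0.0805,0],[0.7,-8,1.1,-0.0448,-0.0333,0.0805,0],[0.7,-8,1.1,-0.0448,-0.0333,0.0805,0],[0.7,-8,1.1,-0.0448,-0.0333,0.0805,0],[0.7,-8,1.1,-0.0448,-0.0333,0.0805,0]]]'
python3 -m jog '[[[0.7,-8,1.1,-0.0448,-0.0333,0.0805,0],[0.7,-8,1.1,-0.0448,-0.0333,0.0805,0],[0.7,-8,1.1,-0.0448,-0.0333,0.0805,0],[0.7,-8,1.1,-0.0448,-0.0333,0.0805,0],[0.7,-8,1.1,-0.0448,-0.0333,0.0805,0]]]'
python3 -m jog '[[[0.7,-8,1.1,-0.0448,-0.0333,0.0805,0],[0.7,-8,1.1,-0.0448,-0.0333,0.0805,0],[0.7,-8,1.1,-0.0448,-0.0333,0.0805,0],[0.7,-8,1.1,-0.0448,-0.0333,0.0805,0],[0.7,-8,1.1,-0.0448,-0.0333,0.0805,0]]]'
python3 -m jog '[[[0,0,0,0,0,0,0],[0,0,0,0,0,0,0]]]'
python3 - <<'E'
from h import *
p=cur();f=bot.grab_frame("wrist");save(f,'w3.png')
plan(*tgt(0.575,0.0195,0.45,60),1)
for q in("slide","frosted_end","notch","mouth","key"):
    print(q,[(np.round(d['xyz'],4).tolist(),round(d['conf'],2)) for d in bot.spot_point(q,f)])
E
```

```text
clock: 7.25
position: [0.5277, 0.1544, 0.1857]
tool_rot: [2.887, 0.117, 2.875]
force: [0.2, -0.4, 0.0]
grip_width: 0.0071
finger_force: 60.1
clock: 7.75
position: [0.517, 0.1389, 0.1762]
tool_rot: [2.711, 0.109, 2.619]
force: [-0.4, 1.7, -1.7]
grip_width: 0.0071
finger_force: 60.1
clock: 8.25
position: [0.5411, 0.0966, 0.2246]
tool_rot: [2.565, -0.024, 2.241]
force: [0.7, -0.4, -0.6]
grip_width: 0.0072
finger_force: 60.0
clock: 8.45
position: [0.5407, 0.0972, 0.2237]
tool_rot: [2.567, -0.022, 2.247]
force: [-0.2, 0.7, -0.1]
grip_width: 0.0072
finger_force: 60.0
1 rows of [ 36.54 -74.96  53.15] [-0.2126 -0.1598  0.1622]
slide [([0.569, 0.109, 0.1762], 0.69)]
frosted_end [([0.5953, 0.074, 0.1778], 0.97)]
notch [([0.5776, 0.0185, 0.0019], 0.56)]
mouth [([0.5505, 0.1267, 0.0291], 0.42)]
key []
```

View pics/w3.png

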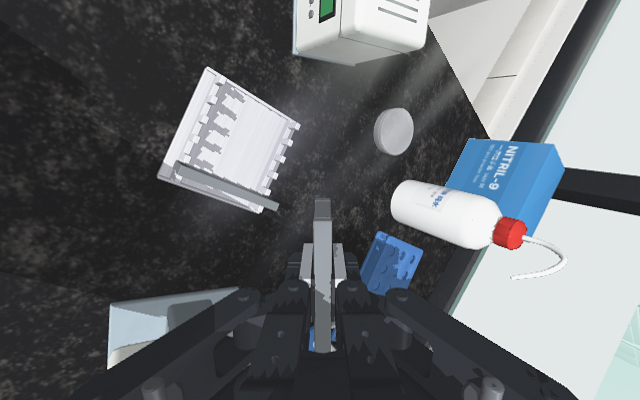

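The picture shows the slide firmly held, upright in the pads at column 322. The plain slide is still in the rack at (225,185). The move fell short of the pose, so I'll continue in smaller steps.

```bash
python3 - <<'E'
from h import *
print(bot.observe()['qpos'])
plan(*tgt(0.575,0.0195,0.45,60),10)
E
```

```text
[ 0.1086  0.443  -0.3265  2.1732 -1.2629  0.1617  1.735 ]
10 rows of [ 3.43 -8.23  4.29] [-0.0213 -0.016   0.0161]
```

```bash
cat > fk.py <<'E'
from h import *
import itertools
from scipy.optimize import least_squares
LO=np.array([-2.91,-.3,-1.5,.17,-1.26,.16,-2.52]);HI=np.array([2.91,2.13,1.42,2.43,4.41,1.93,2.52])
E
cat > fit.py <<'E'
from fk import *
D=[([-1.37422658,0.52198738,-0.03631353,1.59995444,0.0212031,1.02109095,-0.11278532],[0.16473588,0.60266104,0.30336162],[-3.14054086,8.3e-5,2.87481628]),
([-0.3853,0.4952,-0.0071,1.8081,0.0044,0.8387,1.3143],[0.5444,0.1601,0.2497],[3.142,0,-3.004])]
s=bot.observe();D.append((s['qpos'],s['position'],s['tool_rot']))
best=[]
for sg in itertools.product((1,-1),repeat=7):
  for pre in (0,1):
    A=[]
    for q,p,r in D:
      M=Ro.from_euler('ZYZYZYZ',np.array(sg)*q);A.append((M,Ro.from_euler('xyz',r)))
    # M * C(z-rot) = actual
    C=[(m.inv()*a) for m,a in A]
    e=max((C[0].inv()*c).magnitude() for c in C)
    best.append((e,sg,C[0].as_euler('xyz')))
best.sort(key=lambda b:b[0]);print(best[:4:2])
sg=np.array(best[0][1])
def FK(q,k):
  q=sg*q;r=Ro.from_euler
  R2=r('ZY',q[:2]);R3=R2*r('ZY',q[2:4]);R4=R3*r('ZY',q[4:6])
  return np.array([0,0,k[0]])+R2.apply([k[4],0,k[1]])+R3.apply([-k[5],0,k[2]])+R4.apply([0,0,k[3]])
for use in (4,6):
  fn=lambda k:np.ravel([FK(q,np.r_[k,np.zeros(6-use)])-p for q,p,_ in D])
  r=least_squares(fn,[.3,.4,.4,.25,0,0][:use]);print(use,r.x,np.abs(r.fun).max())
E
python3 fit.py
```

```text
Traceback (most recent call last):
  File "fit.py", line 10, in <module>
    M=Ro.from_euler('ZYZYZYZ',np.array(sg)*q);A.append((M,Ro.from_euler('xyz',r)))
  File "scipy/spatial/transform/_rotation.pyx", line 1413, in scipy.spatial.transform._rotation.Rotation.from_euler
ValueError: Expected axis specification to be a non-empty string of upto 3 characters, got ZYZYZYZ
```

```bash
python3 - <<'E'
s=open('fit.py').read()
s=s.replace("M=Ro.from_euler('ZYZYZYZ',np.array(sg)*q)","w=np.array(sg)*q;M=Ro.from_euler('ZYZ',w[:3])*Ro.from_euler('YZY',w[3:6])*Ro.from_euler('Z',w[6])")
i=s.index("sg=np.array(best")
s=s[:i]+'''sg=np.array(best[0][1])
def FK(q,k):
  q=sg*q;r=Ro.from_euler
  R2=r('ZY',q[:2]);R3=R2*r('ZY',q[2:4]);R4=R3*r('ZY',q[4:6])
  return np.array([0,0,k[0]])+R2.apply([k[4],k[6],k[1]])+R3.apply([-k[5],0,k[2]])+R4.apply([0,0,k[3]])
for m in ([0,1,2,3],[0,1,2,3,6],[0,1,2,3,4,5],[0,1,2,3,4,5,6]):
  def fn(x):
    k=np.zeros(7);k[m]=x;return np.ravel([FK(np.array(q),k)-p for q,p,_ in D])
  r=least_squares(fn,np.array([.3,.4,.4,.25,0,0,0])[m]);print(m,r.x,np.abs(r.fun).max())
'''
open('fit.py','w').write(s)
E
python3 fit.py
```

```text
[(0.0007001549912585053, (-1, 1, -1, 1, -1, 1, -1), array([-0.    ,  0.    ,  1.5708])), (0.5898180151930333, (-1, 1, 1, 1, -1, 1, -1), array([0.0014, 0.0361, 1.5078]))]
[0, 1, 2, 3] [0.0422 0.6935 0.3267 0.1838] 0.05712399768090795
[0, 1, 2, 3, 6] [ 0.3257  0.5345  0.4207  0.2676 -0.0601] 0.00471505950947948
[0, 1, 2, 3, 4, 5] [-10.7946   9.1637  -0.6496   0.3574  -4.5443   1.039 ] 0.05087168518932905
[0, 1, 2, 3, 4, 5, 6] [-0.1516  0.8836  0.3716  0.2652 -0.1929  0.0612 -0.0585] 0.002244394216743606
```

```bash
cat > rec.py <<'E'
from bot_rec import *
E
cat > rec.py <<'E'
import json
from workcell import bot
s=bot.observe();open('data.jsonl','a').write(json.dumps([list(map(float,s[k])) for k in('qpos','position','tool_rot')])+'\n');print([round(float(x),3) for x in s['qpos']])
E
r(){ python3 rec.py; }; r
python3 -m jog '[[[0,0,-20,0.1,0,0,0],[0,0,-20,0.1,0,0,0],[0,0,-20,0.1,0,0,0],[0,0,-10,0.1,0,0,0],[0,0,0,0,0,0,0]]]'|head -3;r
python3 -m jog '[[[-10,0,0,0.1,0,0.05,0],[-10,0,0,0.1,0,0.05,0],[-10,0,0,0,0.1,0.05,0],[-10,0,0,0,0.1,0.05,0],[0,0,0,0,0,0,0]]]'|head -3;r
python3 -m jog '[[[0,20,0,0.1,-0.1,-0.05,0],[0,20,0,0.1,-0.1,-0.05,0],[0,20,0,0.1,-0.1,-0.05,0],[0,20,0,0.1,-0.1,-0.05,0],[0,0,0,0,0,0,0]]]'|head -3;r
python3 -m jog '[[[20,0,0,0,0.1,-0.1,0],[20,0,0,0,0.1,-0.1,0],[20,0,0,0,0.1,-0.1,0],[0,0,0,0,0.1,-0.1,0],[0,0,0,0,0,0,0]]]'|head -3;r
```

```text
[0.109, 0.443, -0.326, 2.173, -1.263, 0.162, 1.735]
clock: 9.25
position: [0.5306, 0.0923, 0.2524]
tool_rot: [2.79, -0.029, 2.265]
[-0.429, 0.39, 0.302, 2.078, -0.703, 0.495, 1.117]
clock: 9.75
position: [0.5542, 0.0555, 0.2469]
tool_rot: [3.001, -0.274, 2.089]
[-0.353, 0.535, 0.4, 1.862, -0.664, 0.909, 0.946]
clock: 10.25
position: [0.6199, 0.1079, 0.2438]
tool_rot: [-2.887, 0.114, 2.326]
[-0.708, 0.752, 0.6, 1.556, -0.189, 1.105, 0.63]
clock: 10.75
position: [0.5764, 0.1412, 0.2468]
tool_rot: [-2.933, -0.373, 2.611]
[-0.501, 0.75, 0.36, 1.475, -0.323, 1.395, 1.028]
```

```bash
cat >> fk.py <<'E'
import json
SG=np.array([-1,1,-1,1,-1,1,-1]);r_=Ro.from_euler
def FK(q,k):
  q=SG*np.asarray(q);A=r_('ZY',q[:2]);A3=A*r_('Z',q[2]);B=A3*r_('Y',q[3]);B5=B*r_('Z',q[4]);C=B5*r_('Y',q[5])
  p=np.array([0,0,k[0]])+A.apply(k[1:4])+A3.apply([k[4],0,0])+B.apply(k[5:8])+B5.apply([k[8],0,0])+C.apply(k[9:12])
  return C*r_('Z',q[6]+np.pi/2),p
def data():
  D=[([-1.37422658,0.52198738,-0.03631353,1.59995444,0.0212031,1.02109095,-0.11278532],[0.16473588,0.60266104,0.30336162]),([-0.3853,0.4952,-0.0071,1.8081,0.0044,0.8387,1.3143],[0.5444,0.1601,0.2497])]
  return D+[tuple(json.loads(l)[:2]) for l in open('data.jsonl')]
def fit():
  k0=np.array([.33,0,-.03,.5,0,0,0,.42,0,0,-.03,.27]);w=np.array([2,20,20,2,20,20,20,2,20,20,20,2])*1e-3
  D=data()
  r=least_squares(lambda k:np.r_[np.ravel([FK(q,k)[1]-p for q,p in D]),w*(k-k0)],k0)
  return r.x,np.abs(r.fun[:3*len(D)]).max()
E
python3 -c "
from fk import *
print(fit())"
```

```text
(array([ 0.3202, -0.    , -0.0214,  0.5299,  0.0002,  0.0001, -0.0373,
        0.4205, -0.0002,  0.0001, -0.0005,  0.2554]), np.float64(2.2876236706964592e-05))
```

```bash
cat >> fk.py <<'E'
def ik(Rt,pt,q0,k,m=0.03,reg=0):
  f=lambda q:np.r_[(lambda T:np.r_[(T[0].inv()*Rt).as_rotvec()*.3,T[1]-pt])(FK(q,k)),reg*(q-q0)]
  r=least_squares(f,np.clip(q0,LO+m+1e-6,HI-m-1e-6),bounds=(LO+m,HI-m));return r.x,np.abs(r.fun[:6]).max()
def grip(x,y,yaw,stand,flip=0,beta=0,sx=-10,sz=1):
  """tool target; fingers leaned beta about slide y; grasp point at (sx,0,sz) mm in slide"""
  R0,_=tgt(x,y,yaw,stand,(0,0,0));_,mid=tgt(x,y,yaw,stand,(0,0,0))
  Rt=R0*r_('y',beta)*r_('z',np.pi*flip)
  # slide axes in world: sx=-R0 x, sy=R0 y, sz=-R0 z
  g=mid+R0.apply([-sx/1000,0,-sz/1000]);return Rt,g-Rt.apply([0,0,.054])
E
cat > s.py <<'E'
from fk import *
k,_=fit();rng=np.random.default_rng(0)
for flip in(0,1):
  for beta in(0,.3,.6,-.3,-.6):
    sols=[]
    for st in(-27,40):
      T=grip(.575,.0195,.45,st,flip,beta);S=[]
      for i in range(25):
        q,e=ik(*T,rng.uniform(LO,HI),k)
        if e<2e-4:S.append((np.min(np.minimum(q-LO,HI-q)),q))
      S.sort(key=lambda a:-a[0]);print(flip,beta,st,len(S),S[0] if S else '')
E
time python3 s.py
```

```text
0 0 -27 13 (np.float64(0.08566569197099616), array([ 0.9534,  1.2103, -1.3923,  2.3443,  2.2588,  0.8265, -1.3504]))
0 0 40 0 
0 0.3 -27 14 (np.float64(0.16704494868809405), array([-0.5672,  1.2398,  1.141 ,  2.263 ,  4.2381,  1.7287,  2.2946]))
0 0.3 40 16 (np.float64(0.13800290369364454), array([ 0.9658,  1.1988, -1.3353,  2.292 ,  2.1132,  0.4587, -1.1893]))
0 0.6 -27 6 (np.float64(0.3000998170846214), array([ 0.7736,  0.9228, -0.6977,  2.0003, -0.9599,  0.507 ,  1.9085]))
0 0.6 40 14 (np.float64(0.14657292822516219), array([ 1.0346,  1.2822, -1.2962,  2.1063,  0.8527,  0.3066,  0.1852]))
0 -0.3 -27 0 
0 -0.3 40 0 
0 -0.6 -27 9 (np.float64(0.03225526016099067), array([ 0.3223,  1.097 , -1.1219,  2.3977,  2.21  ,  1.6434, -1.9672]))
0 -0.6 40 13 (np.float64(0.03598876229324777), array([ 0.1863,  1.1833, -1.2217,  2.394 ,  2.1081,  1.8307, -2.0157]))
1 0 -27 11 (np.float64(0.07910233038798964), array([ 0.7672,  0.9062, -1.035 ,  2.3509,  2.6316,  0.5855,  1.2313]))
1 0 40 0 
1 0.3 -27 16 (np.float64(0.16406425300052074), array([-0.5589,  1.216 ,  1.1179,  2.2627,  4.2459,  1.6992, -0.8357]))
1 0.3 40 16 (np.float64(0.1362420607431325), array([ 0.9121,  1.0897, -1.2195,  2.2938,  2.3288,  0.3499,  1.6888]))
1 0.6 -27 11 (np.float64(0.332303171947707), array([ 0.79  ,  0.9321, -0.7219,  1.9996, -0.9268,  0.4923, -1.2611]))
1 0.6 40 10 (np.float64(0.1397103617166823), array([ 0.8015,  0.9708, -0.8704,  2.1143, -1.0456,  0.2997, -1.1719]))
1 -0.3 -27 0 
1 -0.3 40 0 
1 -0.6 -27 16 (np.float64(0.03004595895606066), array([ 0.266 ,  1.0309, -1.0332,  2.4   ,  2.1974,  1.57  ,  1.1028]))
1 -0.6 40 13 (np.float64(0.03180005983627998), array([ 0.0773,  1.036 , -1.0406,  2.3982,  2.0631,  1.6554,  0.9906]))
real	0m8.245s
user	0m8.717s
sys	0m0.052s
```

```bash
cat > s.py <<'E'
from fk import *
k,_=fit();rng=np.random.default_rng(1)
Ts=(30,10,-27)
for beta in(.4,.5,.6):
  out=[]
  for i in range(60):
    q,e=ik(*grip(.575,.0195,.45,30,0,beta,-15,8),rng.uniform(LO,HI),k)
    if e>2e-4: continue
    c=[q]
    for st in(10,-10,-27):
      q,e=ik(*grip(.575,.0195,.45,st,0,beta,-15,8),q,k,reg=2e-4)
      if e>1e-3:break
      c.append(q)
    if len(c)==4: out.append((min(np.min(np.minimum(q-LO,HI-q)) for q in c),c[0],c[-1]))
  out.sort(key=lambda a:-a[0]);print(beta,len(out))
  seen=[]
  for m,a,b in out:
    if all(np.abs(a-s).max()>.5 for s in seen):
      seen.append(a);print(round(m,3),a,b)
    if len(seen)>3:break
s=Ro.from_euler('z',np.deg2rad(9.05))
for beta in(.5,):
  R0=down(np.deg2rad(189.05));Rt=R0*r_('y',beta);g=np.array([.5409,.1951,.038])+s.apply([-.015,0,0])
  print('rack',*ik(Rt,g-Rt.apply([0,0,.054]),np.array([-.385,.495,0,1.8,0,.84,1.31]),k,reg=1e-4))
E
python3 s.py
```

```text
0.4 29
0.141 [ 1.032   1.242  -1.3585  2.2364  1.7592  0.3691 -0.7805] [ 1.1133  1.258  -1.3569  2.1423  1.3661  0.3667 -0.3152]
0.051 [-0.6536  1.2924  1.1791  2.3117  4.2445  1.8573  2.2749] [-0.5386  1.3065  1.1952  2.2177  4.2978  1.8795  2.2802]
0.03 [-0.3487  0.8483  0.6013  2.2997  4.345   1.2244  2.4648] [-0.455   1.1004  0.982   2.2146  4.3768  1.6107  2.3554]
0.5 30
0.07 [ 1.0245  1.2019 -1.2748  2.1748  1.244   0.2301 -0.2525] [ 1.1424  1.3473 -1.4058  2.0746  1.0729  0.4586  0.0253]
0.03 [-0.5937  1.2869  1.1452  2.2484  4.3237  1.8991  2.2973] [-0.4791  1.2872  1.1462  2.1501  4.38    1.9     2.2991]
0.6 27
0.176 [ 0.7917  0.9398 -0.8334  2.117  -1.0837  0.3418  2.0013] [ 0.7959  0.919  -0.7281  2.0182 -0.9409  0.4888  1.89  ]
0.138 [ 1.0438  1.2548 -1.2829  2.1081  0.7496  0.2979  0.2803] [ 1.1292  1.3359 -1.3523  2.0049  0.7097  0.4771  0.3946]
0.062 [ 0.9104  1.0462 -1.0214  2.1122 -0.5373  0.2219  1.497 ] [ 0.9388  1.0275 -0.9525  2.0119 -0.4992  0.3726  1.4964]
rack [-0.3593  0.9476 -0.0595  1.4831 -0.0748  1.1989  1.3673] 3.015466474879867e-08
```

```bash
python3 - <<'E'
from h import *
plan(Ro.from_euler('xyz',[3.1415,0.001,-2.985]),[0.531,0.194,0.197],10)
E
```

```text
10 rows of [4.37 4.72 5.7 ] [-0.007  -0.0428 -0.0638]
```

```bash

python3 -m jog '[[[4.4,4.7,5.7,-0.007,-0.0428,-0.0638,0],[4.4,4.7,5.7,-0.007,-0.0428,-0.0638,0],[4.4,4.7,5.7,-0.007,-0.0428,-0.0638,0],[4.4,4.7,5.7,-0.007,-0.0428,-0.0638,0],[4.4,4.7,5.7,-0.007,-0.0428,-0.0638,0]]]'|head -3
python3 -m jog '[[[4.4,4.7,5.7,-0.007,-0.0428,-0.0638,0],[4.4,4.7,5.7,-0.007,-0.0428,-0.0638,0],[4.4,4.7,5.7,-0.007,-0.0428,-0.0638,0],[4.4,4.7,5.7,-0.007,-0.0428,-0.0638,0],[4.4,4.7,5.7,-0.007,-0.0428,-0.0638,0]]]'|head -3
python3 -m jog '[[[0,0,0,0,0,0,0],[0,0,0,0,0,0,0]]]'|head -3
python3 rec.py
python3 - <<'E'
from h import *
plan(Ro.from_euler('xyz',[3.1415,0.001,-2.985]),[0.531,0.194,0.15],3)
E
```

```text
clock: 11.25
position: [0.5546, 0.172, 0.2238]
tool_rot: [-3.068, -0.196, 2.972]
clock: 11.75
position: [0.53, 0.1952, 0.1976]
tool_rot: [-3.136, 0.007, -2.983]
clock: 11.95
position: [0.5305, 0.1945, 0.1982]
tool_rot: [-3.134, 0.002, -2.987]
[-0.615, 0.576, 0.217, 1.862, -0.166, 0.721, 1.419]
3 rows of [-0.11 -0.1  16.05] [-0.0025  0.0004 -0.0008]
```

```bash

python3 -m jog '[[[-0.1,-0.1,16,-0.0025,0.0004,-0.0008,0],[-0.1,-0.1,16,-0.0025,0.0004,-0.0008,0],[-0.1,-0.1,16,-0.0025,0.0004,-0.0008,0],[0,0,0,0,0,0,0],[0,0,0,0,0,0,0]]]'|head -3
python3 - <<'E'
from h import *
plan(Ro.from_euler('xyz',[3.1415,0.001,-2.985]),[0.531,0.194,0.0855],5)
f=bot.grab_frame('wrist');save(f,'w4.png')
E
```

```text
clock: 12.45
position: [0.5314, 0.1936, 0.1503]
tool_rot: [-3.141, 0.001, -2.984]
5 rows of [ 0.08  0.09 12.96] [-0.0002 -0.0001  0.0002]
```

View pics/w4.png

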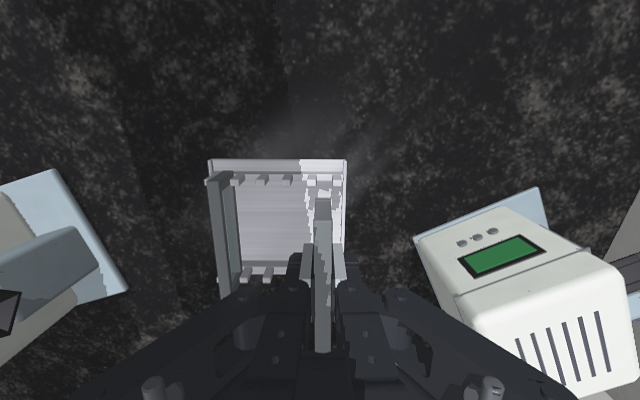

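The slide (column 322, rows 200–350) is held straight above its slot, so I'll set it down.

```bash

python3 -m jog '[[[0.1,0.1,16,0,0,0,0],[0.1,0.1,16,0,0,0,0],[0.1,0.1,14,0,0,0,0],[0.1,0.1,9,0,0,0,0],[0,0,5,0,0,0,0]]]'
python3 -m jog '[[[0,0,4.8,0,0,0,0],[0,0,0,0,0,0,0]]]'
python3 -m jog '[[[0,0,0,0,0,0,0.2],[0,0,0,0,0,0,0.35],[0,0,0,0,0,0,0.35],[0,0,0,0,0,0,0.35]]]'
python3 - <<'E'
from fk import *
k,_=fit();s=Ro.from_euler('z',np.deg2rad(9.0))
R0=down(np.deg2rad(189.0));Rt=R0*r_('y',.6);g=np.array([.5409,.1951,.040])+s.apply([-.016,0,0])
up=plan(R0,[.5310,.194,.12],3)
plan(Rt,g-Rt.apply([0,0,.054]),7,up)
E
```

```text
clock: 13.0
position: [0.5306, 0.1941, 0.0895]
tool_rot: [-3.14, 0.0, -2.983]
force: [-0.3, 0.6, 0.1]
grip_width: 0.0074
finger_force: 60.0
clock: 13.2
position: [0.5308, 0.1941, 0.0853]
tool_rot: [-3.141, 0.001, -2.983]
force: [-0.4, 0.2, -0.4]
grip_width: 0.0075
finger_force: 60.2
clock: 13.6
position: [0.5306, 0.1941, 0.0853]
tool_rot: [-3.141, 0.001, -2.982]
force: [0.0, -1.2, -0.5]
grip_width: 0.0299
finger_force: 0.0
3 rows of [ -0.12  -0.07 -11.56] [-0.0003  0.0002  0.0007]
7 rows of [-4.73 -0.07  4.07] [0.     0.0857 0.    ]
```

```bash

python3 -m jog '[[[-0.1,-0.1,-11.6,0,0,0.0007,0.35],[-0.1,-0.1,-11.6,0,0,0.0007,0.35],[-0.1,-0.1,-11.6,0,0,0.0007,0.35]]]'|head -3
python3 -m jog '[[[-4.7,-0.1,4.1,0,0.0857,0,0.35],[-4.7,-0.1,4.1,0,0.0857,0,0.35],[-4.7,-0.1,4.1,0,0.0857,0,0.35],[-4.7,0,4.1,0,0.0857,0,0.35]]]'
python3 -m jog '[[[-4.7,-0.1,4.1,0,0.0857,0,0.35],[-4.7,-0.1,4.1,0,0.0857,0,0.35],[-4.7,-0.1,4.1,0,0.0857,0,0.35],[0,0,0,0,0,0,0.35],[0,0,0,0,0,0,0.35]]]'
python3 rec.py
python3 - <<'E'
from fk import *
k,_=fit();s=Ro.from_euler('z',np.deg2rad(9.0))
R0=down(np.deg2rad(189.0));Rt=R0*r_('y',.6);g=np.array([.5409,.1951,.040])+s.apply([-.016,0,0])
plan(Rt,g-Rt.apply([0,0,.054]),1)
p=cur();f=bot.grab_frame("wrist")
for q in("slide","frosted_end","plain_slide"):
    print(q,[(np.round(d['xyz'],4).tolist(),round(d['conf'],2)) for d in bot.spot_point(q,f)])
E
```

```text
clock: 13.9
position: [0.5311, 0.1939, 0.1214]
tool_rot: [-3.141, 0.001, -2.985]
clock: 14.3
position: [0.5478, 0.1963, 0.1028]
tool_rot: [-3.141, -0.344, -2.985]
force: [-0.1, -1.0, -0.7]
grip_width: 0.0302
finger_force: 0.0
clock: 14.8
position: [0.555, 0.197, 0.0848]
tool_rot: [-3.14, -0.597, -2.985]
force: [0.1, 0.0, 0.1]
grip_width: 0.0299
finger_force: 0.0
[-0.46, 1.006, 0.129, 1.411, -0.227, 1.33, 1.493]
1 rows of [-0.33  0.35  0.01] [-0.001   0.0028 -0.0008]
slide [([0.541, 0.1958, 0.0288], 0.71)]
frosted_end []
plain_slide [([0.5512, 0.1277, 0.0329], 0.7)]
```

```bash

python3 -m jog '[[[-0.3,0.3,0,0,0.003,0,0.2],[0,0,0,0,0,0,0.1],[0,0,0,0,0,0,0],[0,0,0,0,0,0,0],[0,0,0,0,0,0,0]]]' 80
python3 -m jog '[[[0,0,0,0,0,0,0],[5.7,0,-8.2,0,0,0,0],[11.3,0,-16.5,0,0,0,0],[17,0,-24.7,0,0,0,0],[17,0,-24.7,0,0,0,0]]]' 
python3 -m jog '[[[0,0,0,0,0,0,0]]]'
python3 rec.py
cat > sim.py <<'E'
from fk import *
from scipy.spatial.transform import Slerp
k,_=fit();q=np.array(bot.observe()['qpos']);R,p=cur()
for dz in(0,.06,.1):
  Rt,pt=grip(.575,.0195,.45,30,0,.6,-16,10);pt=pt+[0,0,dz]
  sl=Slerp([0,1],Ro.concatenate([R,Rt]));qq=q
  for t in np.linspace(0.1,1,10):
    qq,e=ik(sl(t),p+(pt-p)*t,qq,k,reg=3e-3)
    if t in(.5,1.) or e>5e-3:print(dz,round(t,1),qq,round(e,4))
plan(Rt,pt,20)
E
python3 sim.py
```

```text
clock: 15.5
position: [0.5552, 0.1975, 0.0847]
tool_rot: [-3.141, -0.602, -2.985]
force: [1.5, -0.1, 7.1]
grip_width: 0.0067
finger_force: 78.7
clock: 16.0
position: [0.555, 0.1974, 0.1766]
tool_rot: [-3.14, -0.602, -2.985]
force: [0.7, -0.4, -0.1]
grip_width: 0.0062
finger_force: 78.0
clock: 16.1
position: [0.5566, 0.1977, 0.1794]
tool_rot: [3.141, -0.596, -2.985]
force: [0.2, 0.5, 0.2]
grip_width: 0.0064
finger_force: 78.0
[-0.468, 0.882, 0.145, 1.397, -0.217, 1.466, 1.475]
0 0.5 [-0.132   0.7352  0.0451  1.791  -0.7005  0.9959  1.6442] 0.0
0 1.0 [ 0.7228  0.891  -0.7316  2.1244 -1.23    0.4191  2.1251] 0.0001
0.06 0.5 [-0.1478  0.6898  0.0681  1.7828 -0.6903  1.0453  1.6147] 0.0
0.06 1.0 [ 0.6546  0.7187 -0.6363  2.1285 -1.23    0.5633  2.0123] 0.0001
0.1 0.5 [-0.1579  0.6607  0.0826  1.7751 -0.683   1.0788  1.5943] 0.0
0.1 1.0 [ 0.5864  0.6077 -0.5394  2.1218 -1.23    0.671   1.9395] 0.0001
20 rows of [ 1.73 -6.35 -5.6 ] [-0.0618 -0.0249  0.0309]
```

```bash

python3 -m jog '[[[1.7,-6.4,-5.6,-0.0618,-0.0249,0.0309,0],[1.7,-6.4,-5.6,-0.0618,-0.0249,0.0309,0],[1.7,-6.4,-5.6,-0.0618,-0.0249,0.0309,0],[1.7,-6.4,-5.6,-0.0618,-0.0249,0.0309,0],[1.7,-6.4,-5.6,-0.0618,-0.0249,0.0309,0]]]'
python3 -m jog '[[[1.7,-6.4,-5.6,-0.0618,-0.0249,0.0309,0],[1.7,-6.4,-5.6,-0.0618,-0.0249,0.0309,0],[1.7,-6.4,-5.6,-0.0618,-0.0249,0.0309,0],[1.7,-6.4,-5.6,-0.0618,-0.0249,0.0309,0],[1.7,-6.4,-5.6,-0.0618,-0.0249,0.0309,0]]]'
python3 rec.py; sed -i 's/Rt,pt,20/Rt,pt,15/' sim.py;python3 sim.py
```

```text
clock: 16.6
position: [0.564, 0.1637, 0.2013]
tool_rot: [2.933, -0.493, 3.102]
force: [-0.1, 1.2, 0.5]
grip_width: 0.0066
finger_force: 78.0
clock: 17.1
position: [0.5594, 0.1254, 0.2206]
tool_rot: [2.714, -0.423, 2.896]
force: [0.6, -0.2, -0.6]
grip_width: 0.0065
finger_force: 78.0
[-0.151, 0.677, 0.085, 1.701, -0.663, 1.131, 1.557]
0 0.5 [ 0.0645  0.679  -0.029   1.9426 -1.0306  0.8893  1.8466] 0.0
0 1.0 [ 0.7231  0.8912 -0.7321  2.1245 -1.23    0.4186  2.1252] 0.0
0.06 0.5 [ 0.0464  0.6277 -0.0041  1.9348 -1.0046  0.9323  1.7925] 0.0
0.06 1.0 [ 0.6551  0.7189 -0.637   2.1286 -1.23    0.5628  2.0124] 0.0
0.1 0.5 [ 0.0349  0.5948  0.0117  1.9271 -0.9871  0.9613  1.756 ] 0.0
0.1 1.0 [ 0.587   0.6079 -0.5403  2.122  -1.23    0.6704  1.9395] 0.0001
15 rows of [ 1.19 -3.96 -3.94] [-0.0413 -0.0166  0.0204]
```

```bash

python3 -m jog '[[[1.2,-4,-3.9,-0.0413,-0.0166,0.0204,0],[1.2,-4,-3.9,-0.0413,-0.0166,0.0204,0],[1.2,-4,-3.9,-0.0413,-0.0166,0.0204,0],[1.2,-4,-3.9,-0.0413,-0.0166,0.0204,0],[1.2,-4,-3.9,-0.0413,-0.0166,0.0204,0]]]'|head -3
python3 -m jog '[[[1.2,-4,-3.9,-0.0413,-0.0166,0.0204,0],[1.2,-4,-3.9,-0.0413,-0.0166,0.0204,0],[1.2,-4,-3.9,-0.0413,-0.0166,0.0204,0],[1.2,-4,-3.9,-0.0413,-0.0166,0.0204,0],[1.2,-4,-3.9,-0.0413,-0.0166,0.0204,0]]]'|head -3
python3 -m jog '[[[1.2,-4,-3.9,-0.0413,-0.0166,0.0204,0],[1.2,-4,-3.9,-0.0413,-0.0166,0.0204,0],[1.2,-4,-3.9,-0.0413,-0.0166,0.0204,0],[1.2,-4,-3.9,-0.0413,-0.0166,0.0204,0],[1.2,-4,-3.9,-0.0413,-0.0166,0.0204,0]]]'|head -3
python3 rec.py; sed -i 's/Rt,pt,15/Rt,pt,5/' sim.py;python3 sim.py
```

```text
clock: 17.6
position: [0.5492, 0.1006, 0.2302]
tool_rot: [2.564, -0.399, 2.756]
clock: 18.1
position: [0.5337, 0.0775, 0.2359]
tool_rot: [2.413, -0.395, 2.613]
clock: 18.6
position: [0.5144, 0.0587, 0.2372]
tool_rot: [2.27, -0.41, 2.479]
[0.508, 0.592, -0.442, 2.119, -1.258, 0.719, 1.962]
0 0.5 [ 0.654   0.743  -0.64    2.1267 -1.23    0.5463  2.03  ] 0.0
0 1.0 [ 0.7235  0.8914 -0.7328  2.1247 -1.23    0.4181  2.1253] 0.0
0.06 0.5 [ 0.6078  0.6591 -0.5744  2.1238 -1.23    0.6248  1.9753] 0.0
0.06 1.0 [ 0.6557  0.719  -0.6379  2.1288 -1.23    0.5623  2.0124] 0.0
0.1 0.5 [ 0.5698  0.6048 -0.521   2.1197 -1.23    0.6794  1.9395] 0.0
0.1 1.0 [ 0.5878  0.608  -0.5414  2.1222 -1.23    0.6698  1.9396] 0.0
5 rows of [ 0.01  0.05 -0.42] [-0.0024 -0.0009  0.001 ]
```

```bash
python3 - <<'E'
from h import *
p=cur();f=bot.grab_frame("wrist");save(f,'w5.png')
for q in("slide","frosted_end","notch","mouth","key","reader"):
    print(q,[(np.round(d['xyz'],4).tolist(),round(d['conf'],2)) for d in bot.spot_point(q,f)])
t=bot.grab_frame("scene");save(t,'s5.png')
for q in("slide","frosted_end","notch","mouth","key","reader"):
    print(q,[(np.round(d['xyz'],4).tolist(),round(d['conf'],2)) for d in bot.spot_point(q,t)])
# expected
g,pp=p[0],p[1]
S=p[0]*Ro.from_euler('y',-.6);mid=pp+p[0].apply([0,0,.054])+S.apply([-.016,0,.010]);print('mid',mid,'fe',mid+S.apply([-.045,0,0]))
print('mouth px',proj(f,[[.575,.0195,.1]],p))
E
```

```text
slide []
frosted_end []
notch []
mouth [([0.5127, 0.3797, 0.0698], 0.59)]
key [([0.5142, 0.3633, 0.0774], 0.91)]
reader [([0.5139, 0.3782, 0.0018], 0.82)]
slide []
frosted_end []
notch []
mouth [([0.5173, 0.3734, 0.0702], 0.85), ([0.5744, 0.0176, 0.1023], 0.64), ([0.3618, -0.0749, 0.0009], 0.39)]
key [([0.5152, 0.3663, 0.0831], 0.98), ([0.5742, -0.0061, 0.1186], 0.58)]
reader [([0.5175, 0.3816, -0.0033], 0.96), ([0.5766, 0.0198, 0.0033], 0.68)]
mid [0.5423 0.0885 0.1982] fe [0.5624 0.0482 0.1984]
mouth px [[216.919  420.4861]]
```

View pics/w5.png

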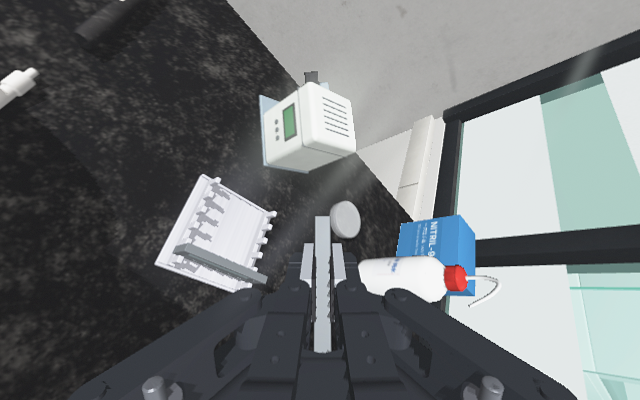

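The wrist view no longer includes the large reader. The slide is held straight at column 322 and the plain slide is still in the rack. I'll refine the reader's yaw from line segments in the earlier pictures.

```bash
python3 - <<'E'
from h import *
def segs(im,x0,x1,y0,y1,minl):
  g=cv2.cvtColor(im,cv2.COLOR_BGR2GRAY)[y0:y1,x0:x1]
  L=cv2.createLineSegmentDetector().detect(cv2.resize(g,None,fx=2,fy=2,interpolation=cv2.INTER_CUBIC))[0][:,0]/2
  L=L+[x0,y0,x0,y0];return L[np.hypot(L[:,2]-L[:,0],L[:,3]-L[:,1])>minl]
f=bot.grab_frame('wrist');w=(Ro.from_euler('xyz',[3.142,0,-3.004]),np.array([.5444,.1601,.2497]))
t=bot.grab_frame('top')
def tz(uv,z):
  x=pix(t,uv);d=t['R'].T@np.array([x[0],x[1],1]);o=-t['R'].T@t['t'];return o+d*(z-o[2])/d[2]
for n,L,fn in(('w',segs(cv2.imread('pics/w1.png'),0,215,130,310,14),lambda uv:onz(f,uv,w,.1)),('t',segs(cv2.imread('pics/top0.png'),375,490,120,225,12),lambda uv:tz(uv,.1))):
  for l in L:
    a,b=fn(l[:2]),fn(l[2:]);d=b-a
    ang=np.rad2deg(np.arctan2(d[1],d[0]))%90
    if 15<ang<38: print(n,np.round(l).astype(int),round(ang,1),'len',round(1000*np.linalg.norm(d)))
E
```

```text
w [ 66 176  44 183] 23.4 len 19
w [110 165  74 175] 22.6 len 31
w [ 31 186   0 195] 23.3 len 27
w [167 145 109 165] 26.2 len 49
w [  0 280  24 309] 26.2 len 33
w [  0 257  40 310] 26.3 len 57
w [ 35 310  -2 262] 26.3 len 52
w [ 19 310  -2 284] 26.1 len 30
w [110 237  80 247] 26.3 len 29
w [172 248 211 236] 26.8 len 36
w [179 187 193 216] 26.3 len 25
w [ 77 215 124 199] 26.6 len 44
w [210 234 166 145] 26.2 len 77
w [166 245 141 252] 25.7 len 24
w [ 64 223  43 191] 26.3 len 29
w [ 46 191  61 215] 26.3 len 21
w [132 161 151 195] 26.9 len 29
w [115 300  98 274] 26.4 len 28
w [101 274 117 300] 26.5 len 28
w [ 76 269 106 260] 25.9 len 29
w [147 206 177 189] 35.9 len 30
w [ 74 242 114 229] 26.4 len 38
w [ 88 176 130 164] 23.3 len 37
t [482 175 456 129] 26.0 len 112
t [404 163 385 172] 26.0 len 44
t [464 185 478 178] 26.0 len 33
t [453 129 412 150] 26.7 len 98
t [408 217 429 206] 26.0 len 49
t [421 191 407 198] 27.4 len 33
t [385 172 409 216] 26.3 len 103
t [453 143 467 168] 26.3 len 60
t [439 198 458 188] 26.0 len 45
t [438 201 452 194] 25.1 len 33
t [465 169 451 144] 26.3 len 60
t [447 145 462 171] 26.3 len 61
t [438 151 452 175] 26.1 len 58
t [410 184 423 177] 26.9 len 30
t [460 171 446 146] 26.4 len 60
t [429 156 443 181] 26.3 len 61
t [455 174 441 148] 26.3 len 61
t [441 181 427 156] 26.2 len 59
t [451 176 437 151] 26.3 len 60
t [443 148 457 173] 26.1 len 59
t [433 153 447 178] 26.3 len 58
t [446 179 432 154] 26.3 len 59
t [412 154 436 197] 26.5 len 102
t [419 171 409 177] 26.2 len 25
t [420 181 410 186] 25.6 len 25
```

```bash
python3 - <<'E'
from h import *
f=bot.grab_frame('wrist');w=(Ro.from_euler('xyz',[3.142,0,-3.004]),np.array([.5444,.1601,.2497]))
t=bot.grab_frame('top')
def tz(uv,z):
  x=pix(t,uv);d=t['R'].T@np.array([x[0],x[1],1]);o=-t['R'].T@t['t'];return o+d*(z-o[2])/d[2]
a=np.deg2rad(26.3);xh=np.array([np.cos(a),np.sin(a),0]);yh=np.array([-np.sin(a),np.cos(a),0]);m=np.array([.575,.0195,0])
def show(n,P): print(n,[(round(1000*xh@(p-m),1),round(1000*yh@(p-m),1)) for p in P])
show('front edge top z148: y-45',[tz(p,.148) for p in((412.,154.),(436.,197.))])
show('rear edge y-150',[tz(p,.148) for p in((482.,175.),(456.,129.))])
show('side x+55',[tz(p,.148) for p in((453.,129.),(412.,150.))])
show('side x-55',[tz(p,.148) for p in((439.,198.),(458.,188.),(464.,185.),(478.,178.))])
show('nose x-25.5',[onz(f,p,w,.1085) for p in((77.,215.),(124.,199.))])
show('nose x-8.5',[onz(f,p,w,.1255) for p in((74.,242.),(114.,229.))])
show('w c2 corner (-25.5,0)',[onz(f,(123.5,199.2),w,.1085)])
show('w c2 corner (8.5,0)',[onz(f,(167.5,221.),w,.0745)])
show('w c2 corner (25.5,0)',[onz(f,(166.5,244.),w,.0915)])
E
```

```text
front edge top z148: y-45 [(np.float64(45.2), np.float64(-44.6)), (np.float64(-52.4), np.float64(-45.3))]
rear edge y-150 [(np.float64(-55.7), np.float64(-148.0)), (np.float64(49.9), np.float64(-148.0))]
side x+55 [(np.float64(52.7), np.float64(-142.6)), (np.float64(52.4), np.float64(-48.6))]
side x-55 [(np.float64(-56.9), np.float64(-49.6)), (np.float64(-56.7), np.float64(-92.7)), (np.float64(-56.9), np.float64(-106.2)), (np.float64(-57.4), np.float64(-137.9))]
nose x-25.5 [(np.float64(-23.8), np.float64(-43.1)), (np.float64(-23.8), np.float64(-1.5))]
nose x-8.5 [(np.float64(-7.3), np.float64(-40.6)), (np.float64(-7.1), np.float64(-7.0))]
w c2 corner (-25.5,0) [(np.float64(-23.8), np.float64(-2.0))]
w c2 corner (8.5,0) [(np.float64(10.0), np.float64(-1.6))]
w c2 corner (25.5,0) [(np.float64(25.7), np.float64(-1.2))]
```

```bash
cat > go.py <<'E'
import sys
from fk import *
st,N=float(sys.argv[1]),int(sys.argv[2]);dx,dz=(list(map(float,sys.argv[3:5]))+[0,0])[:2]
a=.459;T=grip(.575+dx/1000*np.cos(a),.0195+dx/1000*np.sin(a),a,st,0,.6,-16,10)
plan(T[0],T[1]+[0,0,dz/1000],N)
E
python3 go.py 30 8
```

```text
8 rows of [-4.92 -8.74  6.96] [-0.0012  0.0001 -0.0002]
```

```bash

python3 -m jog '[[[-4.9,-8.7,7,-0.0012,0,0,0],[-4.9,-8.7,7,-0.0012,0,0,0],[-4.9,-8.7,7,-0.0012,0,0,0],[-4.9,-8.7,7,-0.0012,0,0,0]]]'|head -4
python3 -m jog '[[[-4.9,-8.7,7,-0.0012,0,0,0],[-4.9,-8.7,7,-0.0012,0,0,0],[-4.9,-8.7,7,-0.0012,0,0,0],[-4.9,-8.7,7,-0.0012,0,0,0],[0,0,0,0,0,0,0]]]'|head -4
python3 rec.py; python3 go.py 6 4
python3 - <<'E'
from h import *
t=bot.grab_frame("scene")
for q in("slide","frosted_end","notch","mouth","key"):
    print(q,[(np.round(d['xyz'],4).tolist(),round(d['conf'],2)) for d in bot.spot_point(q,t)])
save(t,'s6.png')
i=t['img'][:,:,::-1][205:325,340:480];cv2.imwrite('pics/s6c.png',cv2.resize(i,None,fx=5,fy=5,interpolation=cv2.INTER_CUBIC))
E
```

```text
clock: 19.9
position: [0.5141, 0.0576, 0.187]
tool_rot: [2.266, -0.412, 2.478]
force: [-0.1, -0.3, -0.2]
clock: 20.4
position: [0.5134, 0.0568, 0.1375]
tool_rot: [2.262, -0.414, 2.477]
force: [-0.0, -0.3, 0.3]
[0.692, 0.877, -0.686, 2.122, -1.256, 0.456, 2.148]
4 rows of [-4.9   0.22 -3.55] [ 0.0001  0.     -0.001 ]
slide []
frosted_end []
notch []
mouth [([0.5165, 0.3747, 0.0695], 0.73)]
key [([0.5141, 0.3649, 0.0813], 0.63)]
```

```bash

python3 -m jog '[[[-4.9,0.2,-3.5,0,0,-0.001,0],[-4.9,0.2,-3.5,0,0,-0.001,0],[-4.9,0.2,-3.5,0,0,-0.001,0],[-4.9,0.2,-3.5,0,0,-0.001,0],[0,0,0,0,0,0,0]]]'
python3 go.py 6 1; python3 go.py -10 5
```

```text
clock: 21.2
position: [0.5252, 0.0347, 0.1396]
tool_rot: [2.261, -0.408, 2.48]
force: [-0.6, -0.5, -0.1]
grip_width: 0.0061
finger_force: 78.1
1 rows of [ 0.5  -1.18  0.65] [0.0002 0.0019 0.0023]
5 rows of [-2.54 -0.24 -1.67] [0.     0.0004 0.0005]
```

```bash

python3 -m jog '[[[-2.5,-0.3,-1.7,0,0.0004,0.0005,0],[-2.5,-0.3,-1.7,0,0.0004,0.0005,0],[-2.5,-0.3,-1.7,0,0.0004,0.0005,0],[-2.5,-0.2,-1.7,0,0.0004,0.0005,0],[-2.5,-0.2,-1.7,0,0.0004,0.0005,0]]]'
python3 -m jog '[[[0,0,0,0,0,0,0]]]'
python3 go.py -10 1; python3 go.py -18 4
```

```text
clock: 21.7
position: [0.5306, 0.0215, 0.1386]
tool_rot: [2.26, -0.412, 2.481]
force: [-0.7, 0.4, 0.5]
grip_width: 0.0064
finger_force: 78.1
clock: 21.8
position: [0.5307, 0.0213, 0.1386]
tool_rot: [2.26, -0.412, 2.481]
force: [0.0, 0.3, -1.1]
grip_width: 0.0069
finger_force: 78.1
1 rows of [-0.73  0.21 -0.23] [ 0.0001 -0.001  -0.0004]
4 rows of [-1.83  0.05 -1.19] [ 0.     -0.0002 -0.0001]
```

```bash

python3 -m jog '[[[-1.8,0.1,-1.2,0,0,0,0],[-1.8,0.1,-1.2,0,0,0,0],[-1.8,0,-1.2,0,0,0,0],[-1.8,0,-1.2,0,0,0,0],[0,0,0,0,0,0,0]]]'
python3 go.py -18 1; python3 go.py -24 4
```

```text
clock: 22.3
position: [0.5347, 0.0138, 0.1387]
tool_rot: [2.26, -0.412, 2.481]
force: [-0.4, 0.5, 0.0]
grip_width: 0.0067
finger_force: 78.1
1 rows of [-0.24 -0.01 -0.01] [ 0.0001 -0.0011 -0.0003]
4 rows of [-1.3  -0.   -0.85] [ 0.     -0.0003 -0.0001]
```

```bash

python3 -m jog '[[[-1.3,0,-0.8,0,0,0,0],[-1.3,0,-0.8,0,0,0,0],[0,0,0,0,0,0,0]]]'
python3 -m jog '[[[-1.3,0,-0.9,0,0,0,0],[-1.3,0,-0.9,0,0,0,0],[0,0,0,0,0,0,0]]]'
python3 go.py -24 1; python3 go.py -28 4
```

```text
clock: 22.6
position: [0.5359, 0.0115, 0.1386]
tool_rot: [2.26, -0.412, 2.482]
force: [-1.7, 2.1, -0.1]
grip_width: 0.0069
finger_force: 78.0
clock: 22.9
position: [0.5373, 0.0085, 0.1386]
tool_rot: [2.26, -0.412, 2.482]
force: [-1.1, 3.2, 1.0]
grip_width: 0.0066
finger_force: 77.9
1 rows of [-0.32 -0.   -0.16] [ 0.0001 -0.0018 -0.0002]
4 rows of [-0.91  0.   -0.61] [ 0.     -0.0004 -0.0001]
```

```bash

python3 -m jog '[[[-0.9,0,-0.6,0,0,0,0],[-0.9,0,-0.6,0,0,0,0],[0,0,0,0,0,0,0]]]' 100
python3 -m jog '[[[-0.9,0,-0.6,0,0,0,0],[0,0,0,0,0,0,0],[0,0,0,0,0,0,0]]]'
python3 -m jog '[[[-0.9,0,-0.6,0,0,0,0],[0,0,0,0,0,0,0],[0,0,0,0,0,0,0]]]'
python3 go.py -27 1
```

```text
clock: 23.2
position: [0.5383, 0.0066, 0.1386]
tool_rot: [2.26, -0.412, 2.482]
force: [-2.6, 3.2, 0.9]
grip_width: 0.0063
finger_force: 100.4
clock: 23.5
position: [0.5388, 0.0057, 0.1386]
tool_rot: [2.26, -0.412, 2.482]
force: [-3.6, 4.1, 0.6]
grip_width: 0.006
finger_force: 100.4
clock: 23.8
position: [0.5393, 0.0048, 0.1386]
tool_rot: [2.26, -0.412, 2.482]
force: [-3.0, 3.8, 1.4]
grip_width: 0.0061
finger_force: 100.5
1 rows of [ 0.72 -0.03  0.5 ] [ 0.0002 -0.0017 -0.0002]
```

```bash

python3 -m jog '[[[-0.9,0,-0.6,0,0,0,0],[0,0,0,0,0,0,0],[0,0,0,0,0,0,0]]]'|sed -n '1,4p'
python3 -m jog '[[[-0.9,0,-0.6,0,0,0,0],[0,0,0,0,0,0,0],[0,0,0,0,0,0,0]]]'|sed -n '1,4p'
python3 -m jog '[[[-0.9,0,-0.6,0,0,0,0],[0,0,0,0,0,0,0],[0,0,0,0,0,0,0]]]'|sed -n '1,4p'
python3 go.py -27 1
```

```text
clock: 24.1
position: [0.5397, 0.0039, 0.1386]
tool_rot: [2.26, -0.412, 2.482]
force: [-3.9, 4.2, 1.1]
clock: 24.4
position: [0.5398, 0.0035, 0.1387]
tool_rot: [2.26, -0.413, 2.483]
force: [-5.6, 7.1, 1.7]
clock: 24.7
position: [0.5398, 0.0033, 0.1387]
tool_rot: [2.259, -0.414, 2.485]
force: [-7.2, 11.0, 0.6]
1 rows of [1.93 0.01 1.58] [ 0.     -0.0052  0.0001]
```

```bash

python3 -m jog '[[[0,0,0,0,0,0,0],[0,0,0,0,0,0,0],[0,0,0,0,0,0,0],[0,0,0,0,0,0,0],[0,0,0,0,0,0,0]]]'
python3 - <<'E'
from h import *
t=bot.grab_frame("scene")
for q in("slide","plain_slide","rack","start_plunger"):
    print(q,[(np.round(d['xyz'],4).tolist(),round(d['conf'],2)) for d in bot.spot_point(q,t)])
i=t['img'][:,:,::-1][190:310,290:450];cv2.imwrite('pics/s7c.png',cv2.resize(i,None,fx=5,fy=5,interpolation=cv2.INTER_CUBIC))
E
```

```text
clock: 25.2
position: [0.5398, 0.0033, 0.1387]
tool_rot: [2.259, -0.414, 2.485]
force: [-6.8, 10.5, -0.4]
grip_width: 0.0062
finger_force: 100.0
slide []
plain_slide [([0.5487, 0.1283, 0.0329], 0.72)]
rack [([0.5457, 0.1618, 0.0012], 0.64), ([0.5745, 0.0201, 0.0057], 0.5)]Traceback (most recent call last):
  File "<stdin>", line 4, in <module>
ValueError: it knows: beaker, frosted_end, key, marker, mouth, notch, petri, plain_slide, rack, reader, screwdriver, slide
```

```bash
python3 -c "
from workcell import bot
print(bot.job_done())"
```

```text
the job is handed in; nothing more can be done
None
```

The notched slide is in the large reader's inlet, label face up and frosted end first. The arm is still holding it against the plunger's end stop, with about 12 N of push, a 100 N grip and 25 s on the clock. The plain slide is still in the rack. That the plunger is home is judged from the spring force, about 9 mm of travel and the hard stop; I had no picture of the seated slide.

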